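# Put the right lids on two open control-box housings

### The arm

A 6-joint arm with a two-finger parallel gripper is mounted at the origin on the work surface. World frame = base frame: x ahead of the robot, y to its left, z up, the work surface at z = 0. Lengths are in m, angles in degrees, forces in N, time in s.
With the tool pointing down it reaches from about 0.4 to 0.825 m from the base axis. Payload 7 kg.
Tool frame: the origin (TCP) lies on the centre line of the jaws, within the pads' length; the fingertips stand 19 mm ahead of it and the grasp point (between the pads) is the TCP; z points along the fingers, y is the line along which they close (so a half turn about z gives the same grasp; the last joint's range is limited). The gripper opens to 88 mm and grips with 3 to 60 N. Pads are 19 mm wide; open, the fingers measure 130 mm over their backs; the gripper's body (78 mm by 193 mm) begins 47 mm behind the grasp point.
Start: joints at [83.887, 20.546, 0.682, 0, -70.136, -16.507], TCP at [0.26, 0.623, 0.246] pointing down, gripper open.
Joint ranges: [-176.03, 176.03], [-82.01, 121.73], [-58.28, 71.71], [-173.87, 95.51], [-174.79, -0.11], [-173.66, 173.66]. Speed limits (degrees/s): [136.94, 136.94, 172.46, 180, 180, 180].

### API

Orientations are given as [roll, pitch, yaw] about the fixed x, y, z axes, in that order (R = Rz(yaw) Ry(pitch) Rx(roll)).
In Python, from plant import ctrl gives the robot as it stands.
- The arm moves only by the tool move_arm, never from a script. Its argument "motion" is a list of rows, each a list of 3 entries, a list of its own where there are three numbers: the shift along the tool's x, y, z in mm, then the turn, a rotation vector about the tool's x, y, z in degrees, then the closure, from 0 (fully open) to 1 (shut). A call has 1 to 10 rows; each row is the pose to reach, as a shift and turn from the pose commanded when the call began, along the tool's axes at that moment; what a row does not reach only later rows make up. A row lasts 1/12 s, in which the tool goes at most 41.7 mm and 7.16 degrees, less where a joint would pass 70% of its speed; a pose out of reach is approached as far as the arm can. A call with a gripper value outside its range is refused whole. The fingers move at their own pace and stop on an object; the grip force is fixed at half the most. Time passes only in rows, so rows that repeat a pose let the fingers close. It gives the time, the measured TCP pose, the force, the opening and the grip force at its end, in the units of the state.
- ctrl.get_obs(): the state, without advancing time (a new reading comes with each control period).
- ctrl.snapshot(name): name is "scene" or "top"; returns a dict with "color" (384x512x3 uint8, blue, green, red), "camera_matrix" (3x3 intrinsics, pixels), "cam_to_world" (4x4, takes a point from camera to world coordinates). Camera axes: x right, y up, looking along -z (the intrinsics and any distortion apply to the point x, -y, -z); pixel columns grow to the right and rows downward; lengths in m; the calibration is good to about 2 mm. A picture is of the moment at which its call begins. There is no depth.
- ctrl.close_job(): hands the job in; it is judged then, once.
The state is a dict: "clock": time; "joint_pos": joint angles; "qvel": joint speeds; "tau": joint torques, N m; "tool_pos": TCP position; "orientation": TCP orientation; "force": force on the tool from outside, world axes, zero at the start; "moment": the same for the moment, N m; "opening": finger opening in m; "gripper_force": force on a finger pad.
Only numpy, scipy, OpenCV 4.12 (cv2) and the standard library are available. Lean on these libraries where they do the work, as an engineer would, in place of code of your own. Each camera call takes 0.05 s, during which the arm holds its last target. There are 200 camera calls.

### The job

Close both open housings with the lid that belongs to each: the oblong lid on the oblong housing, the square lid on the square one. The oblong lid lies upside down, so turn it over first; both lids must end up right way up, pushed over the rim and fully home. Set them on gently, and leave the long narrow spare lid, the screwdriver and the parts bin where they are.

Things in the scene. Friction and masses are not known exactly. Their poses are not given: they have to be found in the camera images.
- long_housing: grey open-topped oblong housing, fixed to the table: 88 (its x) x 52 mm outside, walls 4 mm, rim 56 mm above the table; the top 6 mm of the walls leans in about 2.5 mm as a lead-in for the lid. Base plate 104 x 68 x 6 mm. Origin: centre of its underside, on the table; z up. Low terminals inside, well below the rim.
- square_housing: the same, but square: 52 x 52 mm outside, rim 56 mm above the table, base plate 68 x 68 x 6 mm. Fixed. Origin: centre of its underside, on the table; z up.
- long_lid: aluminium oblong lid, a shallow box: 100 (its x) x 64 x 34 mm, top plate 6 mm, skirt walls 4 mm (inside 92 x 56, 28 deep); 0.2 kg. Starts upside down, open side up; must end open side down. Origin: centre of the top plate's outer face; z points from there to the open side (up at the start, down at the end). Fully home: origin 62 mm above the table. Fits either way round.
- square_lid: aluminium square lid, a shallow box open below: 64 x 64 x 34 mm, top plate 6 mm, skirt walls 4 mm (inside 56 x 56, 28 deep); 0.14 kg. Starts right way up. Origin: centre of its underside, level with the skirt's lower edge; z up out of the closed face. Fully home: origin 28 mm above the table. Fits in any quarter turn.
- spare_lid: bystander: long narrow aluminium lid, 130 (its x) x 48 x 34 mm, right way up, fits neither housing. Origin: centre of its underside.
- screwdriver: bystander: red-handled screwdriver 200 mm long lying along its x, handle towards -x. Origin: centre of its underside.
- parts_bin: bystander: blue open bin of steel brackets, 160 (its x) x 120 x 70 mm. Origin: centre of its underside.
Not all that is in view belongs to the job. What is shaped like the square_lid but blue or turquoise is not meant.

How it is judged:
By the outcome, as a careful person would: the job done as asked, in the order asked, and still so for the second after the job is handed in, with the robot touching nothing.
It also fails if it takes over 72 s, if anything falls off the work surface, if the arm or the gripper's body presses on something with over 40 N, if the wrist force passes 120 N, or if a joint passes its speed limit or range.

## Working session

There is one attempt and no reset: what is moved stays moved. The work goes in short steps, Python scripts to look and compute and a tool call to move; the robot and the scene stay as the last step left them, time stands still between calls to the robot, and variables do not carry over. Pictures are saved under pics/ and viewed, at most 10 in all, crops included, and the job is handed in when it is done.

Besides the shell and the picture viewer there is one more tool, called after "Emit:" by a JSON object that holds its "fn" and its "kwargs", one argument or row to a line. move_arm: Moves the arm, as the interface text tells. Its arguments: {"type":"object","properties":{"motion":{"type":"array"}},"required":["motion"]}

```bash
ls; mkdir -p pics; cat > h.py <<'E'
import numpy as np, cv2
from plant import ctrl
def snap(n,f):
    s=ctrl.snapshot(n); cv2.imwrite(f'pics/{f}.png',s['color']); np.savez(f'pics/{f}.npz',**s); return s
def load(f): return dict(np.load(f'pics/{f}.npz'))
def ray(s,uv):
    K=s['camera_matrix']; T=s['cam_to_world']
    d=np.linalg.solve(K,np.array([uv[0],uv[1],1.])); d=np.array([d[0],-d[1],-d[2]])
    return T[:3,3],T[:3,:3]@d
def onplane(s,uv,z):
    o,d=ray(s,uv); return o+d*(z-o[2])/d[2]
def proj(s,P):
    T=s['cam_to_world']; p=T[:3,:3].T@(np.asarray(P)-T[:3,3]); q=s['camera_matrix']@np.array([p[0],-p[1],-p[2]]); return q[:2]/q[2]
E
python3 - <<'E'
from h import *
a=snap('top','top0');b=snap('scene','scene0')
np.set_printoptions(precision=3,suppress=True)
for s in(a,b):print([k for k in s],s['camera_matrix'],s['cam_to_world'])
cv2.imwrite('pics/both.png',np.vstack([cv2.resize(a['color'],(400,300)),cv2.resize(b['color'],(400,300))]))
print(ctrl.get_obs())
E
```

```text
pics
['color', 'camera_matrix', 'cam_to_world'] [[359.708   0.    250.307]
 [  0.    359.708 195.81 ]
 [  0.      0.      1.   ]] [[ 0.013  0.984 -0.18   0.393]
 [-1.     0.013 -0.003  0.027]
 [-0.001  0.18   0.984  1.235]
 [ 0.     0.     0.     1.   ]]
['color', 'camera_matrix', 'cam_to_world'] [[447.799   0.    248.184]
 [  0.    447.799 196.07 ]
 [  0.      0.      1.   ]] [[ 0.459 -0.69   0.56   1.454]
 [ 0.889  0.353 -0.293 -0.401]
 [ 0.005  0.632  0.775  1.197]
 [ 0.     0.     0.     1.   ]]
{'clock': 0.1, 'joint_pos': array([ 83.887,  20.588,   0.639,  -0.018, -70.135, -16.508]), 'qvel': array([ 0.08 , -0.097,  0.191,  0.11 , -0.057,  0.05 ]), 'tau': array([ -0.002, -58.417,  29.375,   7.015,   0.01 ,  -0.   ]), 'tool_pos': array([0.259, 0.623, 0.245]), 'orientation': array([179.915,  -0.008, -22.627]), 'force': array([-0.003,  0.165,  0.416]), 'moment': array([ 0.014,  0.056, -0.076]), 'gripper_force': 0.0, 'opening': 0.08796256986734241}
```

View pics/top0.png

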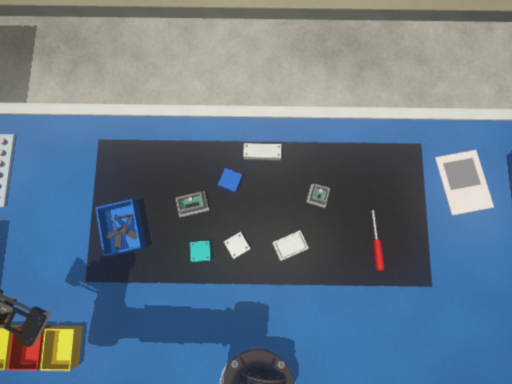

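View pics/scene0.png

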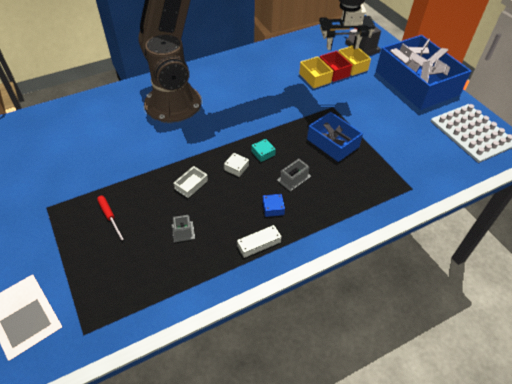

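The top view shows these, in pixels:
- long housing (192,204)
- square housing (318,195)
- upside-down oblong lid (291,245)
- spare lid (262,151)

Three things could be the square lid: white (237,245), blue (230,180) and turquoise (200,251). The white/aluminium one fits, because the blue and turquoise ones are excluded by the task. I'll confirm in an enlarged crop.

```bash
python3 - <<'E'
from h import *
np.set_printoptions(precision=4,suppress=True)
a=load('top0');b=load('scene0')
c=a['color'][165:270,165:345]; cv2.imwrite('pics/cropA.png',cv2.resize(c,None,fx=4.4,fy=4.4,interpolation=cv2.INTER_CUBIC))
c=b['color'][125:260,160:320]; cv2.imwrite('pics/cropB.png',cv2.resize(c,None,fx=4.4,fy=4.4,interpolation=cv2.INTER_CUBIC))
for n,s in(('top',a),('scene',b)):
    hsv=cv2.cvtColor(s['color'],cv2.COLOR_BGR2HSV)
    for nm,lo in(('bright',(0,0,150)),('grey',(0,0,60))):
        m=cv2.inRange(hsv,lo,(180,70,255))
        cs,_=cv2.findContours(m,cv2.RETR_EXTERNAL,cv2.CHAIN_APPROX_NONE)
        for k in cs:
            ar=cv2.contourArea(k)
            if 80<ar<1500:
                r=cv2.minAreaRect(k)
                z=.034 if nm=='bright' else .056
                p=cv2.boxPoints(r); w=np.array([onplane(s,q,z) for q in p])
                print(n,nm,np.array(r[0]),ar,w.mean(0)[:2],'sides',np.linalg.norm(w[1]-w[0]),np.linalg.norm(w[2]-w[1]),'ang',np.degrees(np.arctan2(*(w[1]-w[0])[[1,0]])))
E
```

```text
top bright [236.4118 244.8529] 364.0 [0.4476 0.0744] sides 0.0652810608265972 0.06645209880768739 ang -58.22546657018814
top bright [289.9705 245.0754] 575.0 [ 0.4493 -0.1031] sides 0.10235242365234073 0.0664059301675129 ang -65.84336367655207
top bright [261.6038 150.3868] 478.0 [ 0.7744 -0.0065] sides 0.050885231040118176 0.1298072412618048 ang -0.8578465782363142
top bright [  6.5 170. ] 516.0 [0.6948 0.8713] sides 0.045617894086452844 0.25721785167055244 ang -89.24568149114846
top bright [22.9823 21.1812] 231.5 [1.264  0.8871] sides 0.04185493148225629 0.1765185425845447 ang 2.95096801218312
top grey [257.  366.5] 1069.0 [0.0777 0.0029] sides 0.22254159366804294 0.0946898185401695 ang -89.2251729186156
top grey [ 15.5 303. ] 168.0 [0.2549 0.7684] sides 0.06144957098401443 0.0985430770663897 ang 7.914542100564617
top grey [123.4134 233.1163] 217.5 [0.4799 0.4439] sides 0.09650564457048554 0.0753303456204454 ang -48.29950976963367
top grey [  7. 170.] 689.0 [0.6893 0.8541] sides 0.0482273355395575 0.2524927871237294 ang -89.24568149114853
scene bright [258.7811 238.6746] 546.0 [ 0.
[... 977 characters left out ...]
615.0 [0.6147 0.2149] sides 0.13803501925835088 0.0964265845783247 ang 106.1383097977873
scene grey [236.0439 163.9049] 392.5 [0.4804 0.0599] sides 0.09615145292542478 0.0904485950921829 ang 135.96153525107857
scene grey [164.5824  48.3706] 99.0 [-0.3027  0.0896] sides 0.12474916544088711 0.07240124547459181 ang 85.72666725330919
scene grey [424.3687  55.0027] 1017.5 [0.2573 1.1035] sides 0.3024228430032951 0.33915682039326156 ang 118.66217125571953
scene grey [351.2423  34.6885] 124.0 [-0.0175  0.9057] sides 0.11894994053406421 0.15040520121955603 ang 123.99975203717536
scene grey [376.2577  16.3885] 1198.0 [-0.1028  1.1145] sides 0.3321489361702882 0.3225139299466357 ang 137.19736178520174
```

View pics/cropA.png

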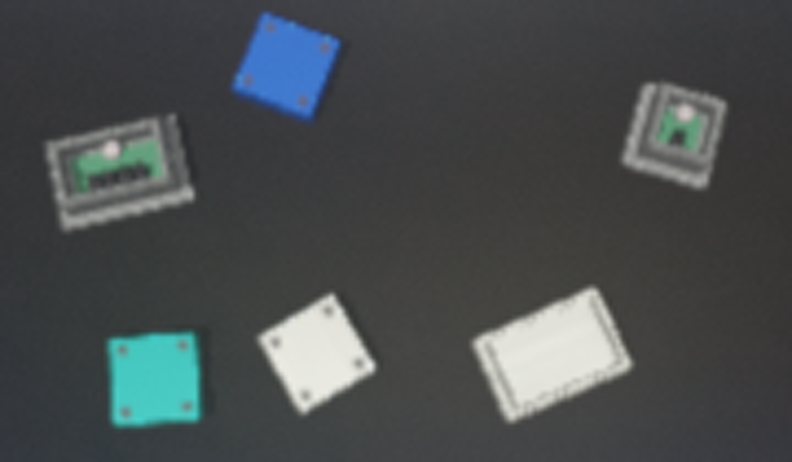

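View pics/cropB.png

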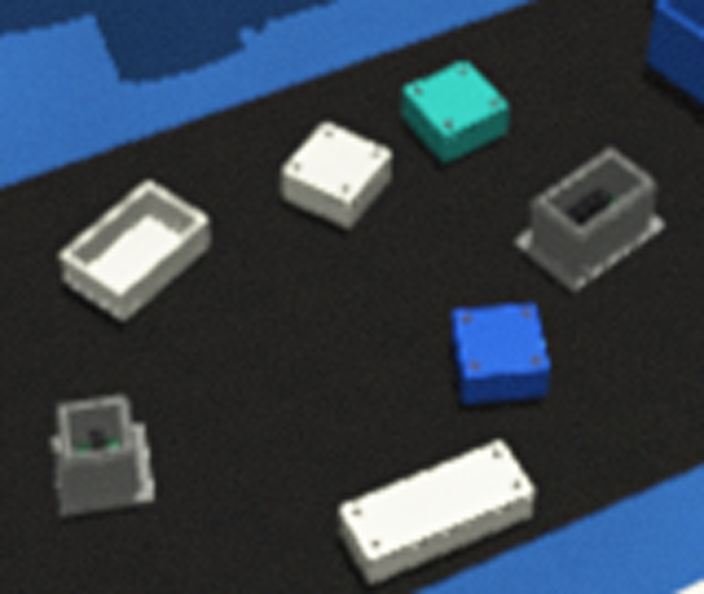

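The crops confirm it. The white square lid at top pixel (237,245) is right way up with a plain light face. The oblong lid at (291,245) has its open side up. Next I'll measure the housings closely in both views.

```bash
python3 - <<'E'
from h import *
a=load('top0')['color'];b=load('scene0')['color']
def crop(im,u,v,f):
    w,h=400//f,300//f; c=im[v-h//2:v-h//2+h,u-w//2:u-w//2+w]
    return cv2.resize(cv2.convertScaleAbs(c,alpha=1.4),(w*f,h*f),interpolation=cv2.INTER_CUBIC)
m=np.zeros((600,800,3),np.uint8)
for (im,u,v,f,y,x) in((a,192,204,8,0,0),(a,318,195,8,0,400),(b,294,174,6,300,0),(b,183,227,6,300,400)):
    c=crop(im,u,v,f); m[y:y+c.shape[0],x:x+c.shape[1]]=c
    w,h=400//f,300//f; print('origin',u-w//2,v-h//2)
cv2.imwrite('pics/h4.png',m)
E
```

```text
origin 167 186
origin 293 177
origin 261 149
origin 150 202
```

View pics/h4.png

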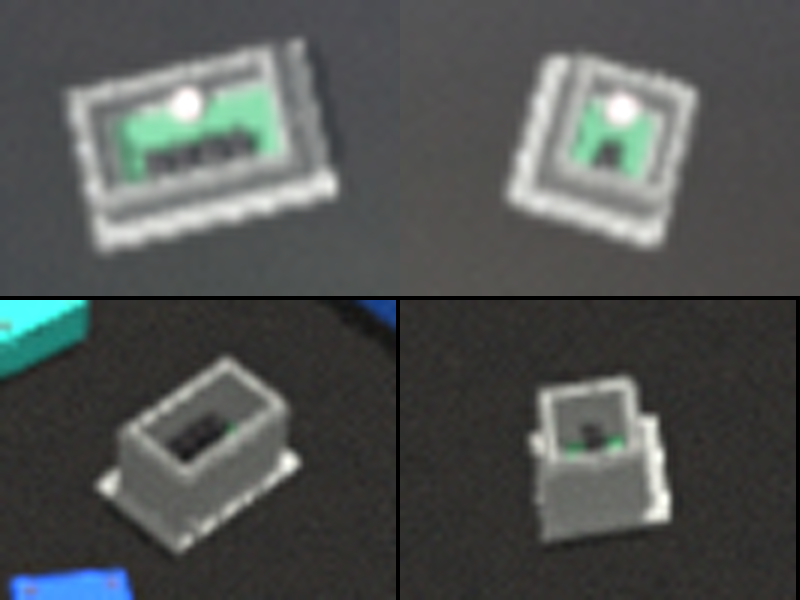

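In the 2x2 mosaic, the rims and base plates of both housings are clear in both views. I'll read off the corners and hold them against the given sizes.

```bash
python3 - <<'E'
from h import *
np.set_printoptions(precision=4,suppress=True)
a=load('top0');b=load('scene0')
def go(nm,s,o,f,rim,base):
    t=lambda q:np.array(o)+(np.array(q)+.5)/f-.5
    w=np.array([onplane(s,t(q),.056)[:2] for q in rim])
    e=[np.linalg.norm(w[(i+1)%4]-w[i])*1e3 for i in range(4)]
    d=(w[1]-w[0])+(w[2]-w[3]); d2=(w[2]-w[1])+(w[3]-w[0])
    print(nm,'rim c',w.mean(0),'sides',np.array(e),'ang',np.degrees(np.arctan2(d[1],d[0])),np.degrees(np.arctan2(d2[1],d2[0])))
    v=np.array([onplane(s,t(q),.006)[:2] for q in base]) # consecutive; v0,v2 diagonal
    print('   base c',(v[0]+v[2])/2,'sides',np.linalg.norm(v[1]-v[0])*1e3,np.linalg.norm(v[2]-v[1])*1e3,'ang',np.degrees(np.arctan2(*(v[1]-v[0])[::-1])),np.degrees(np.arctan2(*(v[2]-v[1])[::-1])))
go('top long',a,(167,186),8,[(68,95),(272,48),(298,165),(98,212)],[(102,250),(337,188),(300,42)])
go('scn long',b,(261,149),6,[(120,135),(226,58),(288,108),(184,172)],[(97,186),(180,253),(300,163)])
go('top sq',a,(293,177),8,[(180,56),(297,92),(270,207),(155,182)],[(148,55),(108,198),(262,245)])
go('scn sq',b,(150,202),6,[(138,88),(233,78),(240,152),(146,162)],[(143,240),(270,220),(258,115)])
E
```

```text
top long rim c [0.5864 0.2321] sides [86.7762 50.8542 84.5269 51.1498] ang -75.87827720538967 -164.30963983233187
   base c [0.5878 0.2329] sides 103.9924008139365 66.53854155947549 ang -74.24096093165245 15.973463591502814
scn long rim c [0.5921 0.2317] sides [89.7866 51.9593 80.6269 45.0364] ang 103.61725467581499 17.668813041301057
   base c [0.592  0.2326] sides 68.8826812153728 103.06654621433782 ang 14.517108972546202 105.52885545311098
top sq rim c [ 0.6208 -0.2045] sides [50.8274 50.4794 48.5796 54.965 ] ang -104.38134264231275 166.8912477660826
   base c [ 0.6235 -0.2051] sides 66.22011501516242 69.05516228103218 ang 163.8672716483694 -106.5729559360155
scn sq rim c [ 0.6253 -0.2041] sides [50.0419 48.491  48.4737 48.4714] ang 70.43769616434429 -17.27518097906102
   base c [ 0.627  -0.2037] sides 67.2770816518757 69.81162269301011 ang 73.73014679738003 162.40493222301384
```

```bash
cat >> h.py <<'E'
from scipy.spatial.transform import Rotation as Ro
def tgt(yaw,th): return Ro.from_euler('z',yaw,degrees=True)*Ro.from_euler('x',180,degrees=True)*Ro.from_euler('y',th,degrees=True)
def rel(pos,yaw,th,p0=None,R0=None):
    o=ctrl.get_obs()
    p0=o['tool_pos'] if p0 is None else np.array(p0)
    R0=Ro.from_euler('xyz',o['orientation'],degrees=True) if R0 is None else R0
    R=tgt(yaw,th)
    print('shift',np.round(R0.inv().apply(np.array(pos)-p0)*1e3,1),'rot',np.round((R0.inv()*R).as_rotvec(degrees=True),1))
    return np.array(pos),R
def st():
    o=ctrl.get_obs(); np.set_printoptions(precision=4,suppress=True)
    R=Ro.from_euler('xyz',o['orientation'],degrees=True).as_matrix()
    print('t',round(o['clock'],2),'pos',o['tool_pos'],'rpy',o['orientation'].round(1),'J',o['joint_pos'].round(1),'F',o['force'].round(1),'open',round(o['opening'],4),o['gripper_force'].round(1))
E
python3 - <<'E'
from h import *
p,R=rel([.45,.25,.22],-50,0)
p,R=rel([.47,-.10,.15],-65.7,-30,p,R)
E
```

```text
shift [319.2 270.7  25.2] rot [ 0.1 -0.  27.4]
shift [281.  209.7  70. ] rot [  4.1 -29.8  15.3]
```

Emit:
{"fn": "move_arm", "kwargs": {
  "motion": [
    [[319,271,25],[0,0,27.5],0],
    [[319,271,25],[0,0,27.5],0],
    [[319,271,25],[0,0,27.5],0],
    [[319,271,25],[0,0,27.5],0],
    [[319,271,25],[0,0,27.5],0],
    [[319,271,25],[0,0,27.5],0],
    [[319,271,25],[0,0,27.5],0],
    [[319,271,25],[0,0,27.5],0],
    [[319,271,25],[0,0,27.5],0],
    [[319,271,25],[0,0,27.5],0]
  ]
}}

```text
clock: 0.93
tool_pos: [0.4489, 0.2506, 0.2206]
orientation: [-180.0, 0.0, -50.1]
force: [0.8, 0.5, 0.1]
opening: 0.0875
gripper_force: 0.0
```

Emit:
{"fn": "move_arm", "kwargs": {
  "motion": [
    [[281,210,70],[4,-30,15],0],
    [[281,210,70],[4,-30,15],0],
    [[281,210,70],[4,-30,15],0],
    [[281,210,70],[4,-30,15],0],
    [[281,210,70],[4,-30,15],0],
    [[281,210,70],[4,-30,15],0],
    [[281,210,70],[4,-30,15],0],
    [[281,210,70],[4,-30,15],0],
    [[281,210,70],[4,-30,15],0],
    [[281,210,70],[4,-30,15],0]
  ]
}}

```text
clock: 1.77
tool_pos: [0.4669, -0.1025, 0.1487]
orientation: [179.7, 30.2, -65.8]
force: [0.1, 1.0, 1.4]
opening: 0.0877
gripper_force: 0.0
```

```bash
python3 - <<'E'
from h import *
st()
u=np.array([np.cos(np.radians(-65.7)),np.sin(np.radians(-65.7))])
c=np.array([.451,-.103])+.008*u
p,R=rel([*c,.07],-65.7,-30)
rel([*c,.024],-65.7,-30,p,R)
E
```

```text
Traceback (most recent call last):
  File "h.py", line 26, in st
    print('t',round(o['clock'],2),'pos',o['tool_pos'],'rpy',o['orientation'].round(1),'J',o['joint_pos'].round(1),'F',o['force'].round(1),'open',round(o['opening'],4),o['gripper_force'].round(1))
                                                                                                                                                                       ^^^^^^^^^^^^^^^^^^^^^^^^
AttributeError: 'float' object has no attribute 'round'
```

```bash
sed -i "s/,o\['gripper_force'\].round(1))/,round(o['gripper_force'],1))/" h.py; python3 - <<'E'
from h import *
st()
u=np.array([np.cos(np.radians(-65.7)),np.sin(np.radians(-65.7))])
c=np.array([.451,-.103])+.008*u
p,R=rel([*c,.07],-65.7,-30)
rel([*c,.024],-65.7,-30,p,R)
print(R.as_matrix()[:,2])
E
```

```text
t 1.77 pos [ 0.4669 -0.1025  0.1487] rpy [179.7  30.2 -65.8] J [ -9.5  21.2  -8.7 -25.  -79.4  42.6] F [0.1 1.  1.4] open 0.0877 0.0
shift [41.2 14.4 67.1] rot [ 0.2  0.2 -0.1]
shift [23.  -0.  39.8] rot [0. 0. 0.]
[-0.2058  0.4557 -0.866 ]
```

Emit:
{"fn": "move_arm", "kwargs": {
  "motion": [
    [[20,7,33],[0,0,0],0],
    [[41,14,67],[0,0,0],0],
    [[41,14,67],[0,0,0],0],
    [[52,14,87],[0,0,0],0],
    [[58,14,97],[0,0,0],0],
    [[64,14,107],[0,0,0],0],
    [[64,14,107],[0,0,0],0],
    [[64,14,107],[0,0,0],0]
  ]
}}

```text
clock: 2.43
tool_pos: [0.4557, -0.1047, 0.0266]
orientation: [179.9, 30.2, -65.5]
force: [0.1, -0.1, -0.5]
opening: 0.0878
gripper_force: 0.0
```

```bash
python3 - <<'E'
from h import *
st(); s=snap('top','g1')
q=snap('scene','g1s')
m=np.hstack([cv2.resize(s['color'][200:290,240:340],(400,360)),cv2.resize(q['color'][110:245,120:270],(400,360))])
cv2.imwrite('pics/g1m.png',m)
E
```

```text
t 2.43 pos [ 0.4557 -0.1047  0.0266] rpy [179.9  30.2 -65.5] J [-10.1  29.6 -14.5 -26.7 -66.7  50. ] F [ 0.1 -0.1 -0.5] open 0.0878 0.0
```

View pics/g1m.png

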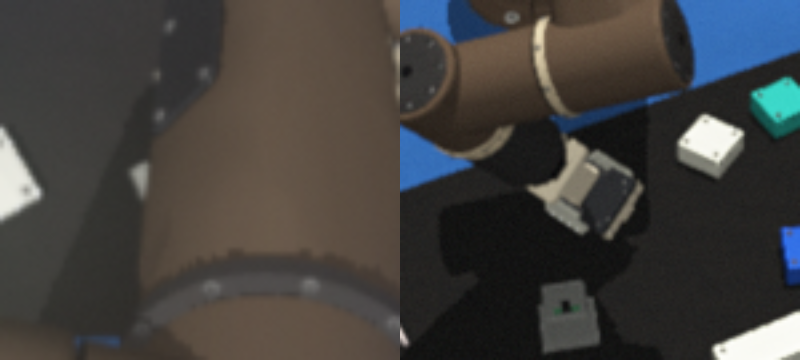

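The arm hides the lid, but the forces are zero and the fingers are placed as planned. I'll close the gripper and lift.

Emit:
{"fn": "move_arm", "kwargs": {
  "motion": [
    [[0,0,0],[0,0,0],0.3],
    [[0,0,0],[0,0,0],0.4],
    [[0,0,0],[0,0,0],0.6],
    [[0,0,0],[0,0,0],1],
    [[0,0,0],[0,0,0],1],
    [[0,0,0],[0,0,0],1]
  ]
}}

```text
clock: 3.03
tool_pos: [0.4551, -0.1051, 0.0265]
orientation: [179.9, 30.2, -65.5]
force: [-1.9, -1.3, 5.6]
opening: 0.0638
gripper_force: 30.0
```

```bash
python3 - <<'E'
from h import *
st()
p,R=rel([.52,-.06,.15],-65.7,-30)
rel([.52,-.06,.15],-65.7,60,p,R)
E
```

```text
t 3.03 pos [ 0.4551 -0.1051  0.0265] rpy [179.9  30.2 -65.5] J [-10.2  29.6 -14.6 -26.7 -66.6  50. ] F [-1.9 -1.3  5.6] open 0.0638 30.0
shift [-74.3 -77.6 -99.8] rot [0.2 0.2 0.2]
shift [0. 0. 0.] rot [ 0. 90.  0.]
```

Emit:
{"fn": "move_arm", "kwargs": {
  "motion": [
    [[-5,0,-9],[0,0,0],1],
    [[-15,0,-26],[0,0,0],1],
    [[-30,-15,-52],[0,0,0],1],
    [[-45,-35,-70],[0,0,0],1],
    [[-60,-55,-85],[0,0,0],1],
    [[-70,-70,-95],[0,5,0],1],
    [[-74,-77,-100],[0,11,0],1],
    [[-74,-77,-100],[0,17,0],1],
    [[-74,-77,-100],[0,23,0],1],
    [[-74,-77,-100],[0,29,0],1]
  ]
}}

```text
clock: 3.87
tool_pos: [0.5213, -0.0596, 0.1513]
orientation: [-179.8, 0.9, -65.4]
force: [-1.3, -1.4, -2.8]
opening: 0.0637
gripper_force: 30.0
```

Emit:
{"fn": "move_arm", "kwargs": {
  "motion": [
    [[0,0,0],[0,6,0],1],
    [[0,0,0],[0,12,0],1],
    [[0,0,0],[0,18,0],1],
    [[0,0,0],[0,24,0],1],
    [[0,0,0],[0,30,0],1],
    [[0,0,0],[0,36,0],1],
    [[0,0,0],[0,42,0],1],
    [[0,0,0],[0,48,0],1],
    [[0,0,0],[0,54,0],1],
    [[0,0,0],[0,60,0],1]
  ]
}}

```text
clock: 4.7
tool_pos: [0.5389, -0.0456, 0.1599]
orientation: [179.0, -58.7, -65.9]
force: [0.1, -0.4, -3.1]
opening: 0.0637
gripper_force: 30.0
```

```bash
python3 - <<'E'
from h import *
st()
rel([.52,-.06,.15],-65.5,60)
rel([.52,-.06,.075],-65.5,60)
b=snap('scene','s1');a=snap('top','s1t')
m=np.hstack([cv2.resize(a['color'][150:270,200:360],(400,300)),cv2.resize(b['color'][90:240,120:320],(400,300))])
cv2.imwrite('pics/s1m.png',m)
E
```

```text
t 4.7 pos [ 0.5389 -0.0456  0.1599] rpy [179.  -58.7 -65.9] J [ 37.7  20.1 -58.1  68.9 -62.3 -76.6] F [ 0.1 -0.4 -3.1] open 0.0637 30.0
shift [-5.6 23.  10.2] rot [ 1.3  1.3 -0.2]
shift [-69.7  22.3  49.1] rot [ 1.3  1.3 -0.2]
```

View pics/s1m.png

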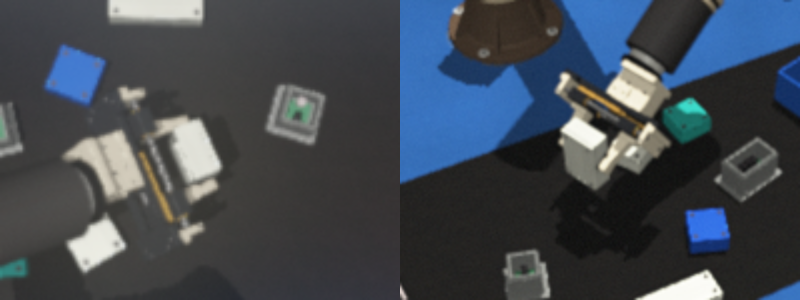

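```bash
python3 - <<'E'
from h import *
p,R=rel([.575,-.06,.11],-65.5,59.8)
p,R=rel([.575,-.06,.065],-65.5,59.8,p,R)
E
```

```text
shift [-24.5 -28.1  48.2] rot [1.4 1.1 0.3]
shift [-38.9  -0.   22.6] rot [0. 0. 0.]
```

Emit:
{"fn": "move_arm", "kwargs": {
  "motion": [
    [[-6,-7,12],[0,0,0],1],
    [[-12,-14,24],[1,1,0],1],
    [[-18,-21,36],[1.4,1,0.3],1],
    [[-24,-28,48],[1.4,1,0.3],1],
    [[-24,-28,48],[1.4,1,0.3],1],
    [[-24,-28,48],[1.4,1,0.3],1]
  ]
}}

```text
clock: 5.3
tool_pos: [0.5756, -0.062, 0.1128]
orientation: [-179.9, -59.4, -66.1]
force: [0.2, 0.2, -1.6]
opening: 0.0637
gripper_force: 30.0
```

```bash
python3 - <<'E'
from h import *
st()
rel([.575,-.06,.065],-65.5,59.8)
E
```

```text
t 5.3 pos [ 0.5756 -0.062   0.1128] rpy [-179.9  -59.4  -66.1] J [ 29.3  26.2 -58.2  81.5 -60.1 -83.7] F [ 0.2  0.2 -1.6] open 0.0637 30.0
shift [-42.2  -0.2  22.5] rot [ 0.4  0.4 -0.3]
```

```bash
python3 - <<'E'
from h import *
rel([.60,-.07,.068],-65.5,59.8)
E
```

```text
shift [-29.8 -19.   37.6] rot [ 0.4  0.4 -0.3]
```

Emit:
{"fn": "move_arm", "kwargs": {
  "motion": [
    [[-8,-5,10],[0.4,0.4,-0.3],1],
    [[-16,-10,20],[0.4,0.4,-0.3],1],
    [[-23,-15,29],[0.4,0.4,-0.3],1],
    [[-30,-19,37.5],[0.4,0.4,-0.3],1],
    [[-30,-19,37.5],[0.4,0.4,-0.3],1],
    [[-30,-19,37.5],[0.4,0.4,-0.3],1]
  ]
}}

```text
clock: 5.8
tool_pos: [0.6001, -0.069, 0.0685]
orientation: [-179.9, -59.9, -65.4]
force: [-0.7, 0.6, -2.6]
opening: 0.0636
gripper_force: 30.0
```

```bash
python3 - <<'E'
from h import *
st()
o=ctrl.get_obs()
rel([*o['tool_pos'][:2],.058],-65.5,59.8)
E
```

```text
t 5.8 pos [ 0.6001 -0.069   0.0685] rpy [-179.9  -59.9  -65.4] J [ 24.5  31.9 -57.2  89.7 -59.9 -89.1] F [-0.7  0.6 -2.6] open 0.0636 30.0
shift [-9.1  0.   5.3] rot [-0.1 -0.1  0. ]
```

Emit:
{"fn": "move_arm", "kwargs": {
  "motion": [
    [[-3,0,1.7],[0,0,0],1],
    [[-6,0,3.5],[0,0,0],1],
    [[-8,0,4.6],[0,0,0],1],
    [[-9.5,0,5.5],[0,0,0],1],
    [[-10.4,0,6],[0,0,0],1],
    [[-10.4,0,6],[0,0,0],1]
  ]
}}

```text
clock: 6.3
tool_pos: [0.6001, -0.0688, 0.0557]
orientation: [-180.0, -59.9, -65.3]
force: [-0.4, -0.5, -3.2]
opening: 0.0639
gripper_force: 30.0
```

Emit:
{"fn": "move_arm", "kwargs": {
  "motion": [
    [[-0.9,0,0.5],[0,0,0],1],
    [[-0.9,0,0.5],[0,0,0],1]
  ]
}}

```text
clock: 6.47
tool_pos: [0.6002, -0.0689, 0.0548]
orientation: [-180.0, -59.9, -65.4]
force: [0.1, 0.6, -1.9]
opening: 0.0638
gripper_force: 30.0
```

Emit:
{"fn": "move_arm", "kwargs": {
  "motion": [
    [[-0.9,0,0.5],[0,0,0],1],
    [[-0.9,0,0.5],[0,0,0],1]
  ]
}}

```text
clock: 6.63
tool_pos: [0.6002, -0.0688, 0.0537]
orientation: [-180.0, -59.9, -65.4]
force: [-0.2, -0.9, -2.3]
opening: 0.0637
gripper_force: 30.0
```

Emit:
{"fn": "move_arm", "kwargs": {
  "motion": [
    [[-0.9,0,0.5],[0,0,0],1],
    [[-0.9,0,0.5],[0,0,0],1]
  ]
}}

```text
clock: 6.8
tool_pos: [0.6004, -0.0689, 0.0531]
orientation: [-179.9, -59.9, -65.4]
force: [1.1, -0.1, -0.1]
opening: 0.064
gripper_force: 30.0
```

```bash
python3 - <<'E'
from h import *
st()
b=snap('scene','s2');a=snap('top','s2t')
m=np.hstack([cv2.resize(a['color'][150:240,240:360],(400,300)),cv2.resize(b['color'][135:240,140:280],(400,300))])
cv2.imwrite('pics/s2m.png',m)
E
```

```text
t 6.8 pos [ 0.6004 -0.0689  0.0531] rpy [-179.9  -59.9  -65.4] J [ 23.9  33.6 -57.4  91.4 -59.9 -91.2] F [ 1.1 -0.1 -0.1] open 0.064 30.0
```

View pics/s2m.png

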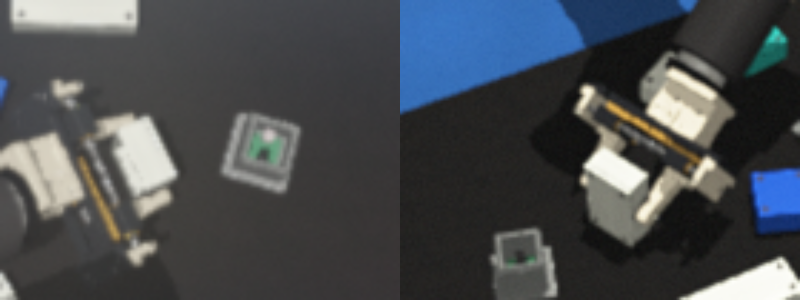

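The lid stands upright next to the table surface: scene crop (615,200), closed face to the right. Force has gone from -2.3 N to -0.1 N, so it is just touching. I'll lower it a hair more.

Emit:
{"fn": "move_arm", "kwargs": {
  "motion": [
    [[-0.9,0,0.5],[0,0,0],1],
    [[-0.9,0,0.5],[0,0,0],1]
  ]
}}

```text
clock: 7.07
tool_pos: [0.6006, -0.069, 0.0531]
orientation: [-179.8, -60.0, -65.5]
force: [-2.7, 0.9, 6.6]
opening: 0.0641
gripper_force: 30.0
```

Emit:
{"fn": "move_arm", "kwargs": {
  "motion": [
    [[0,0,0],[0,0,0],0.25],
    [[0,0,0],[0,0,0],0.15],
    [[0,0,0],[0,0,0],0],
    [[0,0,0],[0,0,0],0],
    [[0,0,0],[0,0,0],0],
    [[0,0,-15],[0,0,0],0],
    [[0,0,-40],[0,0,0],0],
    [[0,0,-75],[0,0,0],0],
    [[0,0,-110],[0,0,0],0],
    [[0,0,-110],[0,0,0],0]
  ]
}}

```text
clock: 7.9
tool_pos: [0.561, 0.0245, 0.1091]
orientation: [-179.5, -59.8, -65.3]
force: [-0.5, -0.3, -0.7]
opening: 0.0876
gripper_force: 0.0
```

```bash
python3 - <<'E'
from h import *
st()
a=snap('top','r1');b=snap('scene','r1s')
m=np.hstack([cv2.resize(a['color'][150:240,240:360],(400,300)),cv2.resize(b['color'][135:240,140:280],(400,300))])
cv2.imwrite('pics/r1m.png',m)
for n,s in(('top',a),('scene',b)):
    hsv=cv2.cvtColor(s['color'],cv2.COLOR_BGR2HSV)
    mk=cv2.inRange(hsv,(0,0,150),(180,45,255))
    for k in cv2.findContours(mk,cv2.RETR_EXTERNAL,cv2.CHAIN_APPROX_NONE)[0]:
        if 30<cv2.contourArea(k)<1500:
            r=cv2.minAreaRect(k);w=np.array([onplane(s,q,.1) for q in cv2.boxPoints(r)])
            print(n,np.round(r[0],1),w.mean(0),np.linalg.norm(w[1]-w[0])*1e3,np.linalg.norm(w[2]-w[1])*1e3,np.degrees(np.arctan2(*(w[1]-w[0])[[1,0]])))
E
```

```text
t 7.9 pos [0.561  0.0245 0.1091] rpy [-179.5  -59.8  -65.3] J [ 43.2  28.5 -54.4  68.4 -62.2 -82.6] F [-0.5 -0.3 -0.7] open 0.0876 0.0
top [153.5 300.9] [0.272 0.321 0.1  ] 72.97214113217159 13.29274737509962 -71.1172399874216
top [236.4 244.9] [0.4446 0.0718 0.1   ] 61.69506127464581 62.80177215041113 -58.22546657018812
top [167.2 239.4] [0.459  0.2896 0.1   ] 15.896372291728786 98.16670997778782 -73.07022635898208
top [172.1 235.7] [0.4705 0.2749 0.1   ] 13.677504793372691 91.52973052658892 -68.56368489273459
top [258.5 223. ] [0.514  0.0032 0.1   ] 39.76611680484494 15.602604827404877 -62.62335324347995
top [218.5 213. ] [0.5445 0.1308 0.1   ] 76.90480276000966 82.3611261708144 -62.14064745604199
top [244.1 191.8] [0.614  0.0505 0.1   ] 39.74212499336973 15.54161081151496 -70.44282967393987
top [281.9 196.6] [ 0.6    -0.0709  0.1   ] 47.93435344301756 70.31182943156874 -64.13983041860303
top [261.6 150.4] [ 0.7535 -0.0047  0.1   ] 48.21485128896272 122.81305180914372 -0.9201351585196569
top [  6.5 170.5] [0.6765 0.8247 0.1   ] 43.08935643612951 239.5862194715688 -89.24557581932758
scene [258.8 238.7] [ 0.8185 -0.0313  0.1   ] 129.7899729227646 53.54941774874789 89.52579536292302
scene [214.9 194.4] [ 0.6068 -0.0769  0.1   ] 39.27517899377829 70.71721728102108 128.46306907752395
scene [256.8 170.8] [0.5772 0.0903 0.1   ] 130.2701192374803 31.342846850364822 116.16207700383195
scene [237.7 162. ] [0.5133 0.0508 0.1   ] 61.277936538657045 55.291945468723874 125.37994044118719
scene [258.4 141.9] [0.4585 0.1589 0.1   ] 91.0568567544684 78.0038826077025 131.06346457786552
scene [423.9  54.7] [0.3014 1.0452 0.1   ] 283.3344713004161 319.6012105980374 118.0386963304514
scene [357.7  30.4] [0.0252 0.9017 0.1   ] 78.0838535467057 45.840786072704105 92.54685552300306
scene [378.6  19.2] [-0.017  1.047  0.1  ] 140.13531077071076 333.76671762972796 129.26918836874214
```

View pics/r1m.png

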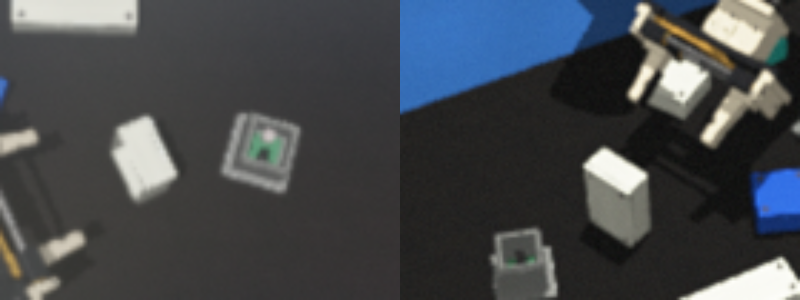

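The lid stands free on its end, at r1m top crop (145,160), with the gripper clear. I'll regrasp it from the right-hand (closed) side, tilted -50°.

```bash
python3 - <<'E'
from h import *
p,R=rel([.57,0.02,.27],-65.5,5)
p,R=rel([.637,-.15,.155],-65.5,-50,p,R)
E
```

```text
shift [142.6  -8.5 -78. ] rot [ -0.3 -54.8   0.3]
shift [171.8   9.5 130.5] rot [ -0. -55.  -0.]
```

Emit:
{"fn": "move_arm", "kwargs": {
  "motion": [
    [[30,-2,-18],[0,-6,0],0],
    [[60,-4,-35],[0,-13,0],0],
    [[95,-6,-55],[0,-20,0],0],
    [[125,-8,-70],[0,-27,0],0],
    [[142,-8,-78],[0,-34,0],0],
    [[142,-8,-78],[0,-41,0],0],
    [[142,-8,-78],[0,-48,0],0],
    [[142,-8,-78],[0,-55,0],0],
    [[142,-8,-78],[0,-55,0],0]
  ]
}}

```text
clock: 8.75
tool_pos: [0.5705, 0.0152, 0.2704]
orientation: [-179.8, -4.5, -65.6]
force: [0.7, -0.4, 0.9]
opening: 0.0877
gripper_force: 0.0
```

```bash
python3 - <<'E'
from h import *
st()
p,R=rel([.637,-.15,.155],-65.5,-50)
E
```

```text
t 8.75 pos [0.5705 0.0152 0.2704] rpy [-179.8   -4.5  -65.6] J [ 24.1   8.8 -14.1   4.9 -66.9  -1.6] F [ 0.7 -0.4  0.9] open 0.0877 0.0
shift [168.3   8.3 129. ] rot [ -0.3 -54.5   0. ]
```

Emit:
{"fn": "move_arm", "kwargs": {
  "motion": [
    [[35,2,5],[0,-7,0],0],
    [[70,4,20],[0,-14,0],0],
    [[105,6,40],[0,-21,0],0],
    [[135,7,65],[0,-28,0],0],
    [[160,8,90],[0,-35,0],0],
    [[168,8,115],[0,-42,0],0],
    [[168,8,129],[0,-49,0],0],
    [[168,8,129],[0,-54.5,0],0],
    [[168,8,129],[0,-54.5,0],0]
  ]
}}

```text
clock: 9.5
tool_pos: [0.633, -0.1532, 0.146]
orientation: [179.0, 50.5, -66.7]
force: [-1.7, -0.3, -2.4]
opening: 0.0875
gripper_force: 0.0
```

```bash
python3 - <<'E'
from h import *
st()
p,R=rel([.6045,-.0777,.063],-65.5,-50)
a=snap('top','r2')
b=snap('scene','r2s')
for n,s in(('top',a),('scene',b)):
    hsv=cv2.cvtColor(s['color'],cv2.COLOR_BGR2HSV); mk=cv2.inRange(hsv,(0,0,150),(180,45,255))
    for k in cv2.findContours(mk,cv2.RETR_EXTERNAL,cv2.CHAIN_APPROX_NONE)[0]:
        if 30<cv2.contourArea(k)<1500:
            r=cv2.minAreaRect(k);w=np.array([onplane(s,q,.1) for q in cv2.boxPoints(r)])
            if abs(w.mean(0)[0]-.6)<.05 and abs(w.mean(0)[1]+.075)<.06: print(n,np.round(r[0],1),w.mean(0),np.linalg.norm(w[1]-w[0])*1e3,np.linalg.norm(w[2]-w[1])*1e3,np.degrees(np.arctan2(*(w[1]-w[0])[[1,0]])))
E
```

```text
t 9.5 pos [ 0.633  -0.1532  0.146 ] rpy [179.   50.5 -66.7] J [ -18.    45.4   28.2  -36.6 -108.1   41.5] F [-1.7 -0.3 -2.4] open 0.0875 0.0
shift [ 12.7  -5.8 114.9] rot [ 0.1  0.5 -0.7]
top [282.  192.5] [ 0.6134 -0.0713  0.1   ] 36.4204026087888 46.45243552399005 -62.34615629533854
scene [215.5 194.7] [ 0.6088 -0.0755  0.1   ] 40.30722508232499 69.6585814274925 128.39588416379155
```

Emit:
{"fn": "move_arm", "kwargs": {
  "motion": [
    [[6,-3,10],[0,0.5,-0.7],0],
    [[12.5,-6,25],[0,0.5,-0.7],0],
    [[12.5,-6,50],[0,0.5,-0.7],0],
    [[12.5,-6,75],[0,0.5,-0.7],0],
    [[12.5,-6,95],[0,0.5,-0.7],0],
    [[12.5,-6,108],[0,0.5,-0.7],0],
    [[12.5,-6,115],[0,0.5,-0.7],0],
    [[12.5,-6,115],[0,0.5,-0.7],0],
    [[12.5,-6,115],[0,0.5,-0.7],0]
  ]
}}

```text
clock: 10.35
tool_pos: [0.6094, -0.0735, 0.072]
orientation: [-179.0, 49.0, -64.1]
force: [-1.0, -0.7, 0.6]
opening: 0.0877
gripper_force: 0.0
```

```bash
python3 - <<'E'
from h import *
st()
p,R=rel([.6045,-.0777,.063],-65.5,-50)
E
```

```text
t 10.35 pos [ 0.6094 -0.0735  0.072 ] rpy [-179.    49.   -64.1] J [-12.7  44.4  16.2 -37.1 -95.3  46.1] F [-1.  -0.7  0.6] open 0.0877 0.0
shift [7.9 6.3 4.6] rot [ 0.1 -1.   0.9]
```

Emit:
{"fn": "move_arm", "kwargs": {
  "motion": [
    [[4,3,2],[0,-0.5,0.5],0],
    [[8,6,4.5],[0,-1,0.9],0],
    [[8,6,4.5],[0,-1,0.9],0],
    [[8,6,4.5],[0,-1,0.9],0]
  ]
}}

```text
clock: 10.68
tool_pos: [0.6039, -0.0782, 0.0608]
orientation: [179.7, 50.2, -65.8]
force: [0.3, 0.0, -0.3]
opening: 0.0876
gripper_force: 0.0
```

Emit:
{"fn": "move_arm", "kwargs": {
  "motion": [
    [[0,0,0],[0,0,0],0.2],
    [[0,0,0],[0,0,0],0.25],
    [[0,0,0],[0,0,0],0.3],
    [[0,0,0],[0,0,0],0.6],
    [[0,0,0],[0,0,0],1],
    [[0,0,0],[0,0,0],1],
    [[0,0,0],[0,0,0],1]
  ]
}}

```text
clock: 11.27
tool_pos: [0.6043, -0.0773, 0.0618]
orientation: [179.8, 50.1, -65.6]
force: [0.4, -0.4, 0.3]
opening: 0.0639
gripper_force: 30.0
```

```bash
python3 - <<'E'
from h import *
st()
o=ctrl.get_obs()
p,R=rel([.60,-.06,.17],-65.8,-50)
p,R=rel([.60,0,.20],-65.8,39,p,R)
E
```

```text
t 11.27 pos [ 0.6043 -0.0773  0.0618] rpy [179.8  50.1 -65.6] J [-13.4  45.4  16.1 -37.4 -95.6  46.2] F [ 0.4 -0.4  0.3] open 0.0639 30.0
shift [-94.2  -3.  -56. ] rot [0.3 0.1 0.1]
shift [-58.2 -24.6  22.6] rot [ 0. 89.  0.]
```

Emit:
{"fn": "move_arm", "kwargs": {
  "motion": [
    [[-8,0,-6],[0,0,0],1],
    [[-25,0,-18],[0,0,0],1],
    [[-50,-1,-33],[0,0,0],1],
    [[-75,-2,-47],[0,0,0],1],
    [[-94,-3,-56],[0,4,0],1],
    [[-94,-3,-56],[0,10,0],1],
    [[-94,-3,-56],[0,16,0],1],
    [[-94,-3,-56],[0,22,0],1],
    [[-94,-3,-56],[0,28,0],1],
    [[-94,-3,-56],[0,34,0],1]
  ]
}}

```text
clock: 12.1
tool_pos: [0.6008, -0.0602, 0.1729]
orientation: [-179.9, 15.8, -65.4]
force: [0.3, -0.2, -2.8]
opening: 0.0637
gripper_force: 30.0
```

```bash
python3 - <<'E'
from h import *
st()
ps=np.radians(-75); u=np.array([np.cos(ps),np.sin(ps)])
H=np.array([.5895,.2323]); T=H-.0118*u; print(T)
p,R=rel([.60,.05,.19],-70,20)
p,R=rel([*T,.16],-75,39.9,p,R)
E
```

```text
t 12.1 pos [ 0.6008 -0.0602  0.1729] rpy [-179.9   15.8  -65.4] J [  3.2  22.4  -1.8 -15.5 -72.2  26.9] F [ 0.3 -0.2 -2.8] open 0.0637 30.0
[0.5864 0.2437]
shift [-101.4  -45.1   11.1] rot [-0.3 35.8  4.6]
shift [-185.7  -53.5  -35.6] rot [-2.5 19.9  4.4]
```

Emit:
{"fn": "move_arm", "kwargs": {
  "motion": [
    [[-12,-5,1],[0,6,0.5],1],
    [[-28,-12,3],[0,12,1],1],
    [[-45,-20,5],[0,18,2],1],
    [[-62,-28,7],[0,24,3],1],
    [[-80,-36,9],[0,30,4],1],
    [[-94,-42,10],[0,36,4.5],1],
    [[-101,-45,11],[0,36,4.5],1],
    [[-101,-45,11],[0,36,4.5],1]
  ]
}}

```text
clock: 12.77
tool_pos: [0.5987, 0.0522, 0.1885]
orientation: [-179.9, -19.9, -69.7]
force: [0.5, 0.1, -2.1]
opening: 0.0635
gripper_force: 30.0
```

Emit:
{"fn": "move_arm", "kwargs": {
  "motion": [
    [[-25,-7,-5],[0,3,1],1],
    [[-55,-16,-10],[-1,7,2],1],
    [[-90,-26,-17],[-2,11,3],1],
    [[-125,-36,-24],[-2.5,15,4],1],
    [[-155,-45,-30],[-2.5,20,4.5],1],
    [[-175,-50,-34],[-2.5,20,4.5],1],
    [[-186,-53,-36],[-2.5,20,4.5],1],
    [[-186,-53,-36],[-2.5,20,4.5],1],
    [[-186,-53,-36],[-2.5,20,4.5],1]
  ]
}}

```text
clock: 13.52
tool_pos: [0.585, 0.243, 0.1582]
orientation: [-179.9, -39.8, -75.2]
force: [0.5, -0.3, -1.8]
opening: 0.0638
gripper_force: 30.0
```

```bash
python3 - <<'E'
from h import *
st()
p,R=rel([.5864,.2437,.10],-75,39.9)
E
```

```text
t 13.52 pos [0.585  0.243  0.1582] rpy [-179.9  -39.8  -75.2] J [ 55.1  30.2 -18.7  31.  -72.  -58.2] F [ 0.5 -0.3 -1.8] open 0.0638 30.0
shift [-37.4  -1.4  44.5] rot [-0.   0.1 -0.1]
```

Emit:
{"fn": "move_arm", "kwargs": {
  "motion": [
    [[-14,0,17],[0,0,0],1],
    [[-28,-1,33],[0,0,0],1],
    [[-40,-1,47],[0,0,0],1],
    [[-47,-1.4,56],[0,0,0],1],
    [[-47,-1.4,56],[0,0,0],1],
    [[-47,-1.4,56],[0,0,0],1]
  ]
}}

```text
clock: 14.02
tool_pos: [0.5867, 0.2427, 0.0853]
orientation: [-179.9, -39.9, -75.2]
force: [-0.0, 0.7, -2.6]
opening: 0.0637
gripper_force: 30.0
```

```bash
python3 - <<'E'
from h import *
st()
a=snap('top','f1');b=snap('scene','f1s')
p=ctrl.get_obs()['tool_pos']; zt=p[2]+.0174
def lid(s,n):
    hsv=cv2.cvtColor(s['color'],cv2.COLOR_BGR2HSV)
    for v in(150,185):
        mk=cv2.inRange(hsv,(0,0,v),(180,45,255))
        for k in cv2.findContours(mk,cv2.RETR_EXTERNAL,cv2.CHAIN_APPROX_NONE)[0]:
            if 30<cv2.contourArea(k)<2500:
                r=cv2.minAreaRect(k);w=np.array([onplane(s,q,zt) for q in cv2.boxPoints(r)])
                if np.linalg.norm(w.mean(0)[:2]-[.59,.23])<.1: print(n,v,np.round(r[0],1),w.mean(0)[:2],np.linalg.norm(w[1]-w[0])*1e3,np.linalg.norm(w[2]-w[1])*1e3,np.degrees(np.arctan2(*(w[1]-w[0])[[1,0]])))
lid(a,'top');lid(b,'scene')
def crop(im,u,v,f):
    w,h=400//f,600//f; c=im[v-h//2:v-h//2+h,u-w//2:u-w//2+w]
    print('o',u-w//2,v-h//2)
    return cv2.resize(cv2.convertScaleAbs(c,alpha=1.15),(400,600),interpolation=cv2.INTER_CUBIC)
cv2.imwrite('pics/f1m.png',np.hstack([crop(a['color'],192,200,8),crop(b['color'],290,165,5)]))
E
```

```text
t 14.02 pos [0.5867 0.2427 0.0853] rpy [-179.9  -39.9  -75.2] J [ 54.7  34.9 -22.1  33.  -65.2 -62.6] F [-0.   0.7 -2.6] open 0.0637 30.0
top 150 [190.  196.6] [0.5956 0.2233] 81.53335796690604 75.64334890417051 -76.35590330084278
top 185 [192.8 197.1] [0.5942 0.2143] 63.52728136792382 63.49977751780995 -74.8180480121382
scene 150 [293.9 160.8] [0.5968 0.2211] 99.6862032671949 80.9821374309708 99.06171090895174
scene 185 [294.5 160. ] [0.5945 0.225 ] 101.18483903168622 71.55725511267636 106.20351924516733
o 167 163
o 250 105
```

Emit:
{"fn": "move_arm", "kwargs": {
  "motion": [
    [[-2,0,2.4],[0,0,0],1],
    [[-4,0,4.8],[0,0,0],1],
    [[-6,0,7.2],[0,0,0],1],
    [[-7.7,0,9.2],[0,0,0],1],
    [[-7.7,0,9.2],[0,0,0],1]
  ]
}}

```text
clock: 14.53
tool_pos: [0.586, 0.2439, 0.0719]
orientation: [-179.9, -39.9, -75.0]
force: [-0.1, -0.6, -2.6]
opening: 0.0637
gripper_force: 30.0
```

Emit:
{"fn": "move_arm", "kwargs": {
  "motion": [
    [[-0.6,0,0.8],[0,0,0],1],
    [[-1.3,0,1.5],[0,0,0],1],
    [[-1.9,0,2.3],[0,0,0],1],
    [[-1.9,0,2.3],[0,0,0],1]
  ]
}}

```text
clock: 14.87
tool_pos: [0.5862, 0.244, 0.0694]
orientation: [-179.9, -39.9, -75.1]
force: [0.1, -0.2, -2.8]
opening: 0.0639
gripper_force: 30.0
```

```bash
python3 - <<'E'
from h import *
st()
E
```

```text
t 14.87 pos [0.5862 0.244  0.0694] rpy [-179.9  -39.9  -75.1] J [ 54.7  36.  -22.7  33.4 -63.7 -63.6] F [ 0.1 -0.2 -2.8] open 0.0639 30.0
```

The skirt is now below the rim level with no contact force, so the alignment looks good. I'll continue down in small steps.

Emit:
{"fn": "move_arm", "kwargs": {
  "motion": [
    [[-0.6,0,0.8],[0,0,0],1],
    [[-1.3,0,1.5],[0,0,0],1],
    [[-1.9,0,2.3],[0,0,0],1],
    [[-2.6,0,3.1],[0,0,0],1],
    [[-2.6,0,3.1],[0,0,0],1]
  ]
}}

```text
clock: 15.28
tool_pos: [0.5862, 0.2439, 0.0653]
orientation: [-179.9, -39.9, -75.1]
force: [0.4, -0.4, -2.6]
opening: 0.0639
gripper_force: 30.0
```

Emit:
{"fn": "move_arm", "kwargs": {
  "motion": [
    [[-0.6,0,0.8],[0,0,0],1],
    [[-1.3,0,1.5],[0,0,0],1],
    [[-1.9,0,2.3],[0,0,0],1],
    [[-2.6,0,3.1],[0,0,0],1],
    [[-2.6,0,3.1],[0,0,0],1]
  ]
}}

```text
clock: 15.7
tool_pos: [0.5862, 0.2439, 0.0612]
orientation: [-179.9, -39.9, -75.1]
force: [0.4, -0.4, -1.6]
opening: 0.0637
gripper_force: 30.0
```

Emit:
{"fn": "move_arm", "kwargs": {
  "motion": [
    [[-1.3,0,1.5],[0,0,0],1],
    [[-2.6,0,3.1],[0,0,0],1],
    [[-3.9,0,4.6],[0,0,0],1],
    [[-5.1,0,6.1],[0,0,0],1],
    [[-5.1,0,6.1],[0,0,0],1]
  ]
}}

```text
clock: 16.12
tool_pos: [0.5862, 0.2438, 0.053]
orientation: [-179.9, -39.9, -75.1]
force: [0.6, -0.2, -2.4]
opening: 0.0637
gripper_force: 30.0
```

Emit:
{"fn": "move_arm", "kwargs": {
  "motion": [
    [[-1.3,0,1.5],[0,0,0],1],
    [[-2.6,0,3.1],[0,0,0],1],
    [[-3.5,0,4.2],[0,0,0],1],
    [[-3.5,0,4.2],[0,0,0],1]
  ]
}}

```text
clock: 16.45
tool_pos: [0.5862, 0.2439, 0.0476]
orientation: [-179.9, -39.9, -75.1]
force: [0.7, 0.5, -3.0]
opening: 0.0641
gripper_force: 30.0
```

Expected home is at TCP z ≈ 44.6 mm. I'll creep down from here.

Emit:
{"fn": "move_arm", "kwargs": {
  "motion": [
    [[-0.6,0,0.8],[0,0,0],1],
    [[-1.3,0,1.5],[0,0,0],1],
    [[-1.3,0,1.5],[0,0,0],1]
  ]
}}

```text
clock: 16.7
tool_pos: [0.5863, 0.244, 0.0459]
orientation: [-179.9, -39.9, -75.1]
force: [-0.3, -0.4, -2.0]
opening: 0.0637
gripper_force: 30.0
```

Emit:
{"fn": "move_arm", "kwargs": {
  "motion": [
    [[-0.6,0,0.8],[0,0,0],1],
    [[-0.6,0,0.8],[0,0,0],1]
  ]
}}

```text
clock: 16.87
tool_pos: [0.5863, 0.2441, 0.045]
orientation: [-179.9, -39.9, -75.1]
force: [-0.2, 0.2, -1.7]
opening: 0.0638
gripper_force: 30.0
```

Emit:
{"fn": "move_arm", "kwargs": {
  "motion": [
    [[-0.4,0,0.5],[0,0,0],1],
    [[-0.6,0,0.8],[0,0,0],1],
    [[-0.6,0,0.8],[0,0,0],1]
  ]
}}

```text
clock: 17.12
tool_pos: [0.5864, 0.244, 0.0449]
orientation: [-179.8, -39.9, -75.1]
force: [-3.3, 0.1, 4.6]
opening: 0.0638
gripper_force: 30.0
```

Emit:
{"fn": "move_arm", "kwargs": {
  "motion": [
    [[-0.3,0,0.4],[0,0,0],1],
    [[-0.3,0,0.4],[0,0,0],1]
  ]
}}

```text
clock: 17.28
tool_pos: [0.5864, 0.244, 0.0448]
orientation: [-179.8, -40.0, -75.1]
force: [-5.1, 1.1, 8.1]
opening: 0.0641
gripper_force: 30.0
```

Contact came at 44.8 mm against 44.6 mm expected, so the lid is home. I'll release and back out along the tool axis.

Emit:
{"fn": "move_arm", "kwargs": {
  "motion": [
    [[0,0,0],[0,0,0],0.25],
    [[0,0,0],[0,0,0],0.15],
    [[0,0,0],[0,0,0],0],
    [[0,0,0],[0,0,0],0],
    [[0,0,0],[0,0,0],0],
    [[0,0,-15],[0,0,0],0],
    [[0,0,-45],[0,0,0],0],
    [[0,0,-85],[0,0,0],0],
    [[0,0,-125],[0,0,0],0],
    [[0,0,-140],[0,0,0],0]
  ]
}}

```text
clock: 18.12
tool_pos: [0.5636, 0.335, 0.1551]
orientation: [-179.5, -39.7, -75.1]
force: [0.8, 1.4, 1.3]
opening: 0.0875
gripper_force: 0.0
```

```bash
python3 - <<'E'
from h import *
st()
p,R=rel([.50,.10,.20],-58.2,0)
p,R=rel([.449,.074,.10],-58.2,0,p,R)
p,R=rel([.449,.074,.024],-58.2,0,p,R)
b=snap('scene','k1');a=snap('top','k1t')
for n,s in(('top',a),('scene',b)):
    hsv=cv2.cvtColor(s['color'],cv2.COLOR_BGR2HSV); mk=cv2.inRange(hsv,(0,0,185),(180,45,255))
    for k in cv2.findContours(mk,cv2.RETR_EXTERNAL,cv2.CHAIN_APPROX_NONE)[0]:
        if 30<cv2.contourArea(k)<1500:
            r=cv2.minAreaRect(k)
            for z in(.062,.034):
                w=np.array([onplane(s,q,z) for q in cv2.boxPoints(r)])
                if .4<w.mean(0)[0]<.7 and 0<w.mean(0)[1]<.3: print(n,z,np.round(r[0],1),w.mean(0)[:2],np.linalg.norm(w[1]-w[0])*1e3,np.linalg.norm(w[2]-w[1])*1e3,np.degrees(np.arctan2(*(w[1]-w[0])[[1,0]])))
E
```

```text
t 18.12 pos [0.5636 0.335  0.1551] rpy [-179.5  -39.7  -75.1] J [ 61.1  34.3 -10.6  27.3 -77.3 -59.9] F [0.8 1.4 1.3] open 0.0875 0.0
shift [190.9 122.6  99.2] rot [  5.4 -39.5 -16.1]
shift [ -4.8  57.  100. ] rot [0. 0. 0.]
shift [-0. -0. 76.] rot [0. 0. 0.]
top 0.062 [236.6 244.8] [0.4467 0.0728] 62.136376487830184 61.92138414515127 -58.94391655003664
top 0.034 [236.6 244.8] [0.448  0.0739] 63.61897580854875 63.398853660766434 -58.943916550036654
top 0.062 [189.  200.9] [0.5885 0.2331] 99.3268374189385 64.82563762995186 -74.83903607169006
top 0.034 [189.  200.9] [0.5932 0.238 ] 101.69681632678937 66.37240381986855 -74.83903607169006
scene 0.062 [295.2 167.1] [0.5924 0.2334] 116.27430857158653 70.06818512376962 105.77674045148218
scene 0.034 [295.2 167.1] [0.5711 0.249 ] 119.14216773692262 71.79638879467734 105.7767404514822
scene 0.062 [236.2 161.6] [0.4763 0.0626] 65.97353131478836 72.64037917464613 134.39971263256658
scene 0.034 [236.2 161.6] [0.4521 0.074 ] 67.60074199249556 74.43202497971446 134.39971263256655
```

The numbers confirm it: on the 62 mm plane the long lid measures 99 x 65 mm at (0.5885, 0.2331), so it is level, right way up and home. Next is the square lid.

Emit:
{"fn": "move_arm", "kwargs": {
  "motion": [
    [[20,12,-10],[1,-6,-2],0],
    [[50,30,0],[2,-12,-5],0],
    [[80,50,20],[3,-19,-8],0],
    [[110,70,45],[4,-26,-11],0],
    [[145,92,70],[5,-33,-14],0],
    [[170,110,88],[5.4,-39.5,-16.1],0],
    [[191,122.5,99],[5.4,-39.5,-16.1],0],
    [[191,122.5,99],[5.4,-39.5,-16.1],0],
    [[191,122.5,99],[5.4,-39.5,-16.1],0]
  ]
}}

```text
clock: 18.97
tool_pos: [0.4984, 0.092, 0.1976]
orientation: [179.7, -0.0, -58.8]
force: [0.2, 1.2, 0.5]
opening: 0.0875
gripper_force: 0.0
```

```bash
python3 - <<'E'
from h import *
st()
p,R=rel([.449,.0735,.08],-58.6,0)
E
```

```text
t 18.97 pos [0.4984 0.092  0.1976] rpy [179.7  -0.  -58.8] J [ 32.7   7.  -24.1   0.  -59.2  -1.5] F [0.2 1.2 0.5] open 0.0875 0.0
shift [ -9.9  51.2 117.8] rot [ 0.3 -0.  -0.2]
```

Emit:
{"fn": "move_arm", "kwargs": {
  "motion": [
    [[-3,17,25],[0.3,0,0],0],
    [[-7,35,60],[0.3,0,0],0],
    [[-10,51,95],[0.3,0,0],0],
    [[-10,51,117],[0.3,0,0],0],
    [[-10,51,117],[0.3,0,0],0],
    [[-10,51,117],[0.3,0,0],0]
  ]
}}

```text
clock: 19.47
tool_pos: [0.4492, 0.0774, 0.0797]
orientation: [179.8, -0.1, -58.3]
force: [0.1, 0.4, 0.6]
opening: 0.0879
gripper_force: 0.0
```

```bash
python3 - <<'E'
from h import *
st()
p,R=rel([.449,.0735,.023],-58.6,0)
E
```

```text
t 19.47 pos [0.4492 0.0774 0.0797] rpy [179.8  -0.1 -58.3] J [ 34.8  10.7 -38.6   0.2 -40.9  -3.2] F [0.1 0.4 0.6] open 0.0879 0.0
shift [ 3.1  1.9 56.8] rot [ 0.2 -0.1  0.3]
```

Emit:
{"fn": "move_arm", "kwargs": {
  "motion": [
    [[3,2,15],[0.2,0,0.3],0],
    [[3,2,30],[0.2,0,0.3],0],
    [[3,2,43],[0.2,0,0.3],0],
    [[3,2,52],[0.2,0,0.3],0],
    [[3,2,57],[0.2,0,0.3],0],
    [[3,2,57],[0.2,0,0.3],0],
    [[3,2,57],[0.2,0,0.3],0]
  ]
}}

```text
clock: 20.05
tool_pos: [0.4505, 0.0743, 0.0244]
orientation: [-179.8, -0.1, -58.6]
force: [-0.8, -0.3, -0.2]
opening: 0.0879
gripper_force: 0.0
```

Emit:
{"fn": "move_arm", "kwargs": {
  "motion": [
    [[0,0,0],[0,0,0],0.2],
    [[0,0,0],[0,0,0],0.25],
    [[0,0,0],[0,0,0],0.3],
    [[0,0,0],[0,0,0],0.6],
    [[0,0,0],[0,0,0],1],
    [[0,0,0],[0,0,0],1],
    [[0,0,0],[0,0,0],1]
  ]
}}

```text
clock: 20.63
tool_pos: [0.4496, 0.0736, 0.024]
orientation: [-179.8, -0.1, -58.7]
force: [-2.0, -0.5, 6.7]
opening: 0.0635
gripper_force: 30.0
```

```bash
python3 - <<'E'
from h import *
st()
p,R=rel([.46,.06,.14],-58.6,0)
p,R=rel([.624,-.2043,.14],-106.5,0,p,R)
E
```

```text
t 20.63 pos [0.4496 0.0736 0.024 ] rpy [-179.8   -0.1  -58.7] J [ 34.3  16.1 -42.1   0.2 -31.6  -3.1] F [-2.  -0.5  6.7] open 0.0635 30.0
shift [  17.2   -2.2 -116. ] rot [-0.2 -0.1 -0.1]
shift [311.   -2.3  -0. ] rot [ 0.  -0.  47.9]
```

Emit:
{"fn": "move_arm", "kwargs": {
  "motion": [
    [[0,0,-6],[0,0,0],1],
    [[3,0,-22],[0,0,0],1],
    [[8,-1,-50],[0,0,0],1],
    [[13,-2,-80],[0,0,0],1],
    [[17,-2,-105],[0,0,0],1],
    [[17,-2,-116],[0,0,0],1],
    [[17,-2,-116],[0,0,0],1]
  ]
}}

```text
clock: 21.22
tool_pos: [0.4613, 0.0607, 0.1427]
orientation: [-179.5, -0.1, -58.7]
force: [1.1, -0.7, -2.0]
opening: 0.0639
gripper_force: 30.0
```

Emit:
{"fn": "move_arm", "kwargs": {
  "motion": [
    [[15,0,0],[0,0,3],1],
    [[45,0,0],[0,0,8],1],
    [[80,-1,0],[0,0,14],1],
    [[117,-1,0],[0,0,20],1],
    [[154,-1,0],[0,0,26],1],
    [[191,-2,0],[0,0,32],1],
    [[228,-2,0],[0,0,38],1],
    [[262,-2,0],[0,0,44],1],
    [[290,-2,0],[0,0,48],1],
    [[305,-2,0],[0,0,48],1]
  ]
}}

```text
clock: 22.05
tool_pos: [0.6205, -0.202, 0.1379]
orientation: [-180.0, 0.0, -107.0]
force: [-0.4, 0.8, -1.7]
opening: 0.0634
gripper_force: 30.0
```

```bash
python3 - <<'E'
from h import *
st()
p,R=rel([.624,-.2043,.092],-106.5,0)
E
```

```text
t 22.05 pos [ 0.6205 -0.202   0.1379] rpy [-180.    0. -107.] J [ -1.   23.1 -10.2  -0.  -56.6 -16.1] F [-0.4  0.8 -1.7] open 0.0634 30.0
shift [ 1.2 -4.  45.9] rot [-0.   0.  -0.5]
```

Emit:
{"fn": "move_arm", "kwargs": {
  "motion": [
    [[1,-4,12],[0,0,-0.5],1],
    [[1,-4,26],[0,0,-0.5],1],
    [[1,-4,38],[0,0,-0.5],1],
    [[1,-4,46],[0,0,-0.5],1],
    [[1,-4,46],[0,0,-0.5],1],
    [[1,-4,46],[0,0,-0.5],1]
  ]
}}

```text
clock: 22.55
tool_pos: [0.6233, -0.2008, 0.0934]
orientation: [-179.9, 0.0, -106.1]
force: [0.4, -0.1, -1.5]
opening: 0.0638
gripper_force: 30.0
```

```bash
python3 - <<'E'
from h import *
st()
p,R=rel([.624,-.2043,.080],-106.5,0)
E
```

```text
t 22.55 pos [ 0.6233 -0.2008  0.0934] rpy [-179.9    0.  -106.1] J [ -0.8  25.8 -12.5  -0.  -51.5 -15.3] F [ 0.4 -0.1 -1.5] open 0.0638 30.0
shift [ 3.1 -1.6 13.4] rot [-0.1  0.   0.4]
```

Emit:
{"fn": "move_arm", "kwargs": {
  "motion": [
    [[3,-1.5,4],[0,0,0.4],1],
    [[3,-1.5,8],[0,0,0.4],1],
    [[3,-1.5,11],[0,0,0.4],1],
    [[3,-1.5,11],[0,0,0.4],1],
    [[3,-1.5,11],[0,0,0.4],1]
  ]
}}

```text
clock: 22.97
tool_pos: [0.6243, -0.2048, 0.0831]
orientation: [-179.8, 0.1, -106.6]
force: [-0.1, 0.1, -1.0]
opening: 0.0635
gripper_force: 30.0
```

```bash
python3 - <<'E'
from h import *
st()
p,R=rel([.624,-.2043,.076],-106.5,0)
E
```

```text
t 22.97 pos [ 0.6243 -0.2048  0.0831] rpy [-179.8    0.1 -106.6] J [ -1.2  26.6 -12.8  -0.  -50.4 -15.4] F [-0.1  0.1 -1. ] open 0.0635 30.0
shift [-0.3  0.5  7.1] rot [-0.2  0.1 -0.1]
```

Emit:
{"fn": "move_arm", "kwargs": {
  "motion": [
    [[0,0.5,1],[0,0,0],1],
    [[0,0.5,2],[0,0,0],1],
    [[0,0.5,3],[0,0,0],1],
    [[0,0.5,4],[0,0,0],1],
    [[0,0.5,4],[0,0,0],1]
  ]
}}

```text
clock: 23.38
tool_pos: [0.6238, -0.2046, 0.0789]
orientation: [-179.8, 0.1, -106.6]
force: [-0.2, 0.0, -0.6]
opening: 0.0637
gripper_force: 30.0
```

Emit:
{"fn": "move_arm", "kwargs": {
  "motion": [
    [[0,0,1],[0,0,0],1],
    [[0,0,2],[0,0,0],1],
    [[0,0,2],[0,0,0],1]
  ]
}}

```text
clock: 23.63
tool_pos: [0.6238, -0.2046, 0.0768]
orientation: [-179.8, 0.1, -106.6]
force: [-0.3, 0.3, -0.6]
opening: 0.0637
gripper_force: 30.0
```

Emit:
{"fn": "move_arm", "kwargs": {
  "motion": [
    [[0,0,1],[0,0,0],1],
    [[0,0,2],[0,0,0],1],
    [[0,0,3],[0,0,0],1],
    [[0,0,3],[0,0,0],1]
  ]
}}

```text
clock: 23.97
tool_pos: [0.6238, -0.2046, 0.0738]
orientation: [-179.9, 0.1, -106.6]
force: [-0.5, 0.0, -2.8]
opening: 0.0637
gripper_force: 30.0
```

Emit:
{"fn": "move_arm", "kwargs": {
  "motion": [
    [[0,0,1],[0,0,0],1],
    [[0,0,2],[0,0,0],1],
    [[0,0,3],[0,0,0],1],
    [[0,0,4],[0,0,0],1],
    [[0,0,4],[0,0,0],1]
  ]
}}

```text
clock: 24.38
tool_pos: [0.6238, -0.2046, 0.0698]
orientation: [-179.9, 0.1, -106.6]
force: [-0.3, 0.1, -1.5]
opening: 0.0639
gripper_force: 30.0
```

The square lid is over the rim with no contact force. I'll lower it to just above home.

Emit:
{"fn": "move_arm", "kwargs": {
  "motion": [
    [[0,0,2],[0,0,0],1],
    [[0,0,4],[0,0,0],1],
    [[0,0,6],[0,0,0],1],
    [[0,0,8],[0,0,0],1],
    [[0,0,8],[0,0,0],1]
  ]
}}

```text
clock: 24.8
tool_pos: [0.6237, -0.2046, 0.0615]
orientation: [-179.9, 0.1, -106.6]
force: [-0.1, 0.3, -3.0]
opening: 0.064
gripper_force: 30.0
```

Emit:
{"fn": "move_arm", "kwargs": {
  "motion": [
    [[0,0,2],[0,0,0],1],
    [[0,0,4],[0,0,0],1],
    [[0,0,6],[0,0,0],1],
    [[0,0,7.5],[0,0,0],1],
    [[0,0,7.5],[0,0,0],1]
  ]
}}

```text
clock: 25.22
tool_pos: [0.6238, -0.2046, 0.0541]
orientation: [-179.9, 0.1, -106.6]
force: [-0.4, -0.2, -1.9]
opening: 0.0635
gripper_force: 30.0
```

Emit:
{"fn": "move_arm", "kwargs": {
  "motion": [
    [[0,0,0.7],[0,0,0],1],
    [[0,0,1.2],[0,0,0],1],
    [[0,0,1.2],[0,0,0],1]
  ]
}}

```text
clock: 25.47
tool_pos: [0.624, -0.2046, 0.0534]
orientation: [-179.8, 0.1, -106.6]
force: [-0.5, -0.1, -2.0]
opening: 0.0638
gripper_force: 30.0
```

Emit:
{"fn": "move_arm", "kwargs": {
  "motion": [
    [[0,0,0.6],[0,0,0],1],
    [[0,0,0.9],[0,0,0],1],
    [[0,0,0.9],[0,0,0],1]
  ]
}}

```text
clock: 25.72
tool_pos: [0.624, -0.2046, 0.0525]
orientation: [-179.8, 0.1, -106.6]
force: [-0.3, 0.4, -1.6]
opening: 0.0638
gripper_force: 30.0
```

Emit:
{"fn": "move_arm", "kwargs": {
  "motion": [
    [[0,0,0.4],[0,0,0],1],
    [[0,0,0.6],[0,0,0],1],
    [[0,0,0.6],[0,0,0],1]
  ]
}}

```text
clock: 25.97
tool_pos: [0.6241, -0.2046, 0.0523]
orientation: [-179.8, 0.1, -106.6]
force: [-1.5, 0.4, 1.1]
opening: 0.0638
gripper_force: 30.0
```

Contact came at 52.3 mm (52 mm expected). One more small press, then release and retreat.

Emit:
{"fn": "move_arm", "kwargs": {
  "motion": [
    [[0,0,0.4],[0,0,0],1],
    [[0,0,0.4],[0,0,0],1]
  ]
}}

```text
clock: 26.13
tool_pos: [0.6241, -0.2046, 0.0522]
orientation: [-179.8, 0.1, -106.6]
force: [-3.0, 1.7, 5.7]
opening: 0.0643
gripper_force: 30.0
```

Emit:
{"fn": "move_arm", "kwargs": {
  "motion": [
    [[0,0,0],[0,0,0],0.25],
    [[0,0,0],[0,0,0],0.15],
    [[0,0,0],[0,0,0],0],
    [[0,0,0],[0,0,0],0],
    [[0,0,0],[0,0,0],0],
    [[0,0,-15],[0,0,0],0],
    [[0,0,-45],[0,0,0],0],
    [[0,0,-85],[0,0,0],0],
    [[0,0,-125],[0,0,0],0],
    [[0,0,-150],[0,0,0],0]
  ]
}}

```text
clock: 26.97
tool_pos: [0.6247, -0.2051, 0.206]
orientation: [-179.6, 0.1, -106.5]
force: [0.7, -0.3, 0.1]
opening: 0.0876
gripper_force: 0.0
```

Emit:
{"fn": "move_arm", "kwargs": {
  "motion": [
    [[-30,-20,-20],[0,0,0],0],
    [[-65,-50,-30],[0,0,0],0],
    [[-100,-70,-30],[0,0,0],0],
    [[-130,-90,-30],[0,0,0],0],
    [[-160,-100,-30],[0,0,0],0],
    [[-160,-100,-30],[0,0,0],0],
    [[-160,-100,-30],[0,0,0],0]
  ]
}}

```text
clock: 27.55
tool_pos: [0.7656, -0.0779, 0.2304]
orientation: [-179.9, 0.0, -106.4]
force: [0.1, 0.5, 0.8]
opening: 0.0878
gripper_force: 0.0
```

```bash
python3 - <<'E'
from h import *
st()
b=snap('scene','e');a=snap('top','et')
for n,s in(('top',a),('scene',b)):
    hsv=cv2.cvtColor(s['color'],cv2.COLOR_BGR2HSV); mk=cv2.inRange(hsv,(0,0,185),(180,45,255))
    for k in cv2.findContours(mk,cv2.RETR_EXTERNAL,cv2.CHAIN_APPROX_NONE)[0]:
        if 30<cv2.contourArea(k)<1500:
            r=cv2.minAreaRect(k); w=np.array([onplane(s,q,.062) for q in cv2.boxPoints(r)])
            if .4<w.mean(0)[0]<.9 and -.3<w.mean(0)[1]<.3: print(n,np.round(r[0],1),w.mean(0)[:2],np.linalg.norm(w[1]-w[0])*1e3,np.linalg.norm(w[2]-w[1])*1e3,np.degrees(np.arctan2(*(w[1]-w[0])[[1,0]])))
A=cv2.resize(a['color'][130:280,80:440],(800,333));B=cv2.resize(b['color'][110:270,80:400],(534,267))
m=np.zeros((600,800,3),np.uint8);m[:333]=A;m[333:,:534]=B
cv2.imwrite('pics/end.png',m)
E
```

```text
t 27.55 pos [ 0.7656 -0.0779  0.2304] rpy [-179.9    0.  -106.4] J [  8.6  29.9  13.5  -0.  -73.5 -25.1] F [0.1 0.5 0.8] open 0.0878 0.0
top [180.9 202.8] [0.5817 0.2597] 45.96121622542616 66.1440757303747 -77.65075594575943
top [320.4 192.2] [ 0.6235 -0.2022] 65.46260244568569 65.62581394608304 -17.2082816802132
top [253.  150.9] [0.7632 0.0235] 29.1535264033538 46.98598489160773 -79.37514407353464
scene [270.2 233.5] [0.7958 0.0208] 55.362244432078114 49.63341659960246 88.59501364389854
scene [181.3 220.7] [ 0.6264 -0.2032] 66.14645547653384 66.46495445247731 73.24437173613897
scene [295.4 167.1] [0.5928 0.2341] 119.86532289746441 70.41500071404967 105.2263419836306
```

View pics/end.png

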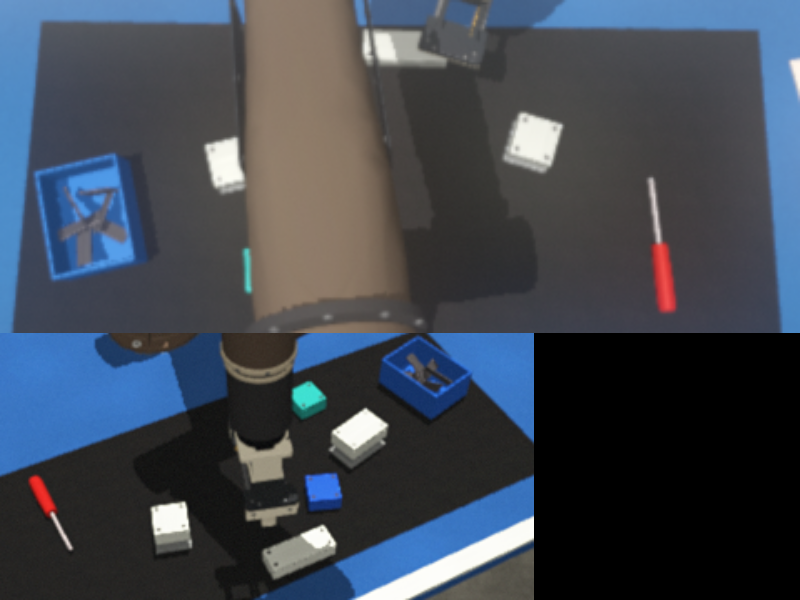

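The final picture shows both lids right way up and level on their housings: the square one at top crop (533,140), the oblong one at scene crop (360,437). The spare lid, screwdriver and bin show no sign of being moved, and the arm is clear at 0.23 m height.

```bash
python3 -c "
from plant import ctrl
print(ctrl.close_job())"
```

```text
the job is handed in; nothing more can be done
None
```

Both lids are right way up and fully home on their housings, the oblong one turned over and fitted first; the job was handed in at about 28 s on the clock, though no verdict came back.

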